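Roll a used bottle into the lever-lidded bench bin

TASK

Throw away the used white bottle that is lying on its side: lay it across the bin's sloping chute and let go of it. Then press the bin's side lever down and hold it, without touching the lid itself, until the bottle has rolled into the bin, and ease the lever back up so that the lid comes down shut without slamming. Leave the other bottle, the beaker and the dish where they stand.

Things in the scene. Friction and masses are not known exactly. Their poses are not given: they have to be found in the camera images.
- bin: Grey bench waste bin, fixed. Origin: centre of its underside, on the table; its x points from the chute towards the lid's hinge (away from the robot at yaw 0), y to the left, z up. The open-topped box is 170 (x) by 180 (y) by 100 mm high with 4 mm walls; in front of it a metal chute (see chute_mid), on top a hooded lid, on its right (-y) a lever.
- chute_mid (a point): On the middle line of the chute's surface, 140 mm before the bin's origin, 109 mm up (axes as the bin's). The chute, 172 mm wide between 20 mm high side walls, slopes 11 degrees down to the box: 98 mm up at bin x = -83 mm, 121 mm at x = -203 mm (8 mm lip there). A round thing laid across it (along the bin's y) rolls down against the shut lid's front, and on into the box once the lid is up.
- bin_floor (a point): Centre of the bin's inner floor, 4 mm above the table (axes as the bin's).
- lid (a joint): Grey hooded lid, 184 mm wide, hinged at the box's far edge 102 mm up. 0 = shut, 0.8 rad = fully raised. Shut, its top is 154 mm up and its upright front face, 90 mm before the bin's origin, blocks the foot of the chute (6 mm gap below). Only the lever moves it, 2 rad per rad of lever; it falls shut if the lever is let go. Raised, it tips back over the hinge, up to about 275 mm.
- lid_front (a point): Middle of the lower edge of the lid's front face; 106 mm above the table when the lid is shut.
- lever (a joint): Lever on the bin's right (-y) side: pivot 25 mm behind and 114 mm right of the bin's origin, 85 mm up; pad 160 mm from the pivot, on the chute side. 0 = up at rest (lid shut), grows as the pad is pressed down, 0.4 rad = down at its stop. A spring and the lid push it back up: about 4 to 12 N at the pad.
- lever_pad (a point): Centre of the upper face of the lever's plain metal pad, a shallow dish, 56 (along x) by 50 mm with a rim 4 mm high. At rest it is 131 mm before and 154 mm right of the bin's origin and 120 mm above the table; with the lever fully down 56 mm above the table, nearly straight below.
- used_bottle: White squeeze bottle, 117 mm long in all, lying on its side on the table, free to roll, 70 g. Origin: centre of its round base; its own z runs along the bottle towards the nozzle. The cylindrical body is 33 mm in diameter and 83 mm long; a thin nozzle makes up the rest.
- bottle_mid (a point): Middle of the bottle's cylindrical body, on its axis, 41.5 mm from the base (axes as the bottle's).
- dropper_bottle: Standing brown dropper bottle, 38 mm in diameter, 108 mm high, loose; a bystander. Origin: centre of its underside.
- beaker: Glass beaker, 80 mm in diameter, 97 mm high, loose; a bystander. Origin: centre of its underside.
- dish: Closed petri dish, 92 mm in diameter, 17 mm high, loose; a bystander. Origin: centre of its underside.
Mind the look-alikes: they are no part of the job. Several things have the shape of the used_bottle; the one meant has the colours described above.

How it is judged:
By the outcome, as a careful person would: the job done as asked, in the order asked, and still so for the second after the job is handed in, with the robot touching nothing.
It also fails if it takes over 51 s, if anything falls off the work surface, if the arm or the gripper's body presses on something with over 40 N, if the wrist force passes 120 N, or if a joint passes its speed limit or range.

ROBOT

A 7-joint arm with a two-finger parallel gripper is mounted at the origin on a cart in front of the work surface, level with it; the furniture and walls round the work are solid. World frame = base frame: x ahead of the robot, y to its left, z up, the work surface at z = 0. Lengths are in m, angles in rad, forces in N, time in s.
With the tool pointing down it reaches from about 0.425 to 0.925 m from the base axis. Payload 6.8 kg.
Tool frame: the origin (TCP) lies at the very end of the fingers, on their centre line; the grasp point (between the pads) lies 19 mm behind it; z points along the fingers, y is the line along which they close (so a half turn about z gives the same grasp; the last joint's range is limited). The gripper opens to 85 mm and grips with 20 to 120 N. Pads are 22 mm wide; open, the fingers measure 114 mm over their backs; the gripper's body (76 mm by 85 mm) begins 54 mm behind the grasp point. The pads swing forward as they close: fully open they stand 13 mm farther back than shut.
Start: joints at [1.06, 0.477, 0.022, 1.555, -0.011, 1.109, -0.083], TCP at [0.265, -0.621, 0.231] pointing down, gripper open.
Joint ranges: [-2.96, 2.96], [-0.34, 2.1], [-1.41, 1.46], [0.24, 2.44], [-1.37, 4.51], [0.17, 1.92], [-2.96, 2.96]. Speed limits (rad/s): [2.39, 2.39, 3.14, 3.14, 3.14, 3.14, 3.14].

INTERFACE

Orientations are given as a unit quaternion [w, x, y, z].
In Python, from station import * gives the robot as it stands.
- The arm moves only by the tool jog_arm, never from a script. Its argument "moves" is one flat list of numbers, 7 for each row, row after row: the shift along the tool's x, y, z normalised to -1 to 1, where 1 is 20 mm, then the turn, a rotation vector about the tool's x, y, z normalised to -1 to 1, where 1 is 4 degrees, then the opening, from 0 (shut) to 1 (fully open). In form: [x, y, z, rx, ry, rz, claw, x, y, z, rx, ry, rz, claw, ...]. A call has exactly 8 rows; each row shifts and turns the commanded pose from where the row before left it, along the tool's axes as they then stand; what a row does not reach is not made up. A row lasts 1/12 s, in which the tool goes at most 41.7 mm and 7.16 degrees, less where a joint would pass 70% of its speed; a pose out of reach is approached as far as the arm can. A call with a number of a shift or a turn outside -1 to 1 is refused whole. A call with a gripper value outside its range is refused whole. The fingers move at their own pace and stop on an object; "grip_force" is the grip in N (left out, the last holds). Time passes only in rows, so rows that do not move let the fingers close, or fill a call up. It gives the time, the measured TCP pose, the force, the opening and the grip force at its end, in the units of the state.
- get_obs(): the state, without advancing time (a new reading comes with each control period).
- read_camera(name): name is "side" or "top"; returns a dict with "color" (400x640x3 uint8, blue, green, red), "fx", "fy", "cx", "cy" (pixels), "k1" (the pictures are not rectified: a ray, as slopes to the right and down, at radius r is drawn at 1 + k1 r^2 times it, then the intrinsics apply), "rvec" (rotation vector, rad) and "tvec" (3), from world to camera coordinates, as OpenCV has them. Camera axes: x right, y down, z forward; pixel columns grow to the right and rows downward; lengths in m; the calibration is good to about 2 mm. A picture is of the moment at which its call begins. There is no depth.
- hand_in(): hands the job in; it is judged then, once.
The state is a dict: "t": time; "q": joint angles; "joint_vel": joint speeds; "joint_torque": joint torques, N m; "eef_pos": TCP position; "tool_rot": TCP orientation; "contact_force": force on the tool from outside, world axes, zero at the start; "torque": the same for the moment, N m; "gripper_width": opening from 0.0 (shut) to 1.0 (fully open); "grasp_force": force on a finger pad.
Only numpy, scipy, OpenCV 4.12 (cv2) and the standard library are available. Lean on these libraries where they do the work, as an engineer would, in place of code of your own. Each camera call takes 0.05 s, during which the arm holds its last target. There are 200 camera calls.

## Working session

There is one attempt and no reset: what is moved stays moved. The work goes in short steps, Python scripts to look and compute and a tool call to move; the robot and the scene stay as the last step left them, time stands still between calls to the robot, and variables do not carry over. Pictures are saved under pics/ and viewed, at most 10 in all, crops included, and the job is handed in when it is done.

Besides the shell and the picture viewer there is one more tool, called after "Request:" as a command line: name --argument value ..., lists and objects as JSON in quotes. jog_arm: Moves the arm, as the interface text tells. Scaled input: -1 to 1 covers 20 mm each way for a shift and 4 degrees each way for a turn. Its arguments: {"type":"object","properties":{"moves":{"type":"array"},"grip_force":{"type":"number"}},"required":["moves"]}

```bash
mkdir -p pics; ls; python3 - <<'E'
from station import *
import cv2
for n in("top","side"):
    c=read_camera(n); cv2.imwrite(f"pics/{n}0.png",c["color"])
    print(n,{k:v for k,v in c.items() if k!="color"})
o=get_obs(); print(o)
E
```

```text
pics
top {'fx': 496.69770207454366, 'fy': 496.69770207454366, 'cx': 325.9357724805764, 'cy': 199.63850389074855, 'k1': -0.1478754340317141, 'rvec': array([ 2.1631606 , -2.14418677,  0.14394829]), 'tvec': array([0.07913104, 0.55752997, 1.23311042])}
side {'fx': 380.3904128484474, 'fy': 380.3904128484474, 'cx': 322.74843621410014, 'cy': 201.39049302563208, 'k1': -0.08910010228675136, 'rvec': array([ 0.67562886, -2.41112586,  1.43235582]), 'tvec': array([0.51434883, 0.18436459, 0.78817205])}
{'t': 0.1, 'q': array([ 1.05991105,  0.47772912,  0.02234552,  1.55636907, -0.01152904,
        1.10932206, -0.08309714]), 'joint_vel': array([-1.31438661e-04, -1.56793827e-03,  1.13351726e-03, -2.68894208e-03,
        1.07123395e-03, -7.77422794e-05, -8.22270317e-04]), 'joint_torque': array([ 5.15262174e-03, -5.97756529e+01,  1.61443133e+00, -2.81953561e+01,
        1.29472141e-02,  4.99814720e-03,  4.54316009e-06]), 'eef_pos': array([ 0.26436587, -0.62047568,  0.2304082 ]), 'tool_rot': array([-8.21294625e-04,  9.79787877e-01,  2.00037480e-01, -2.18653874e-04]), 'contact_force': array([ 0.44318044, -0.23397342, -0.8608178 ]), 'torque': array([-0.01177028, -0.02455445,  0.00872725]), 'grasp_force': 0.0, 'gripper_width': 1.0004572748464797}
```

View pics/top0.png

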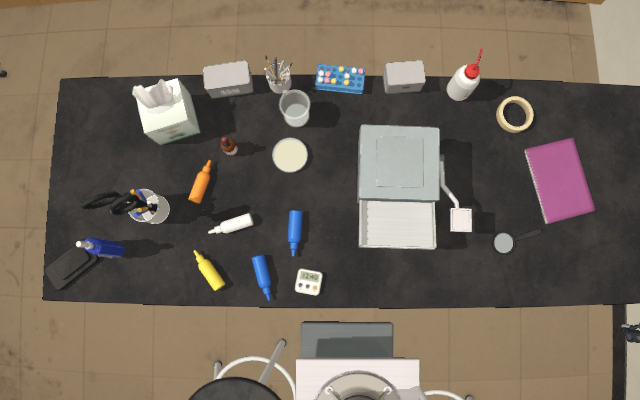

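View pics/side0.png

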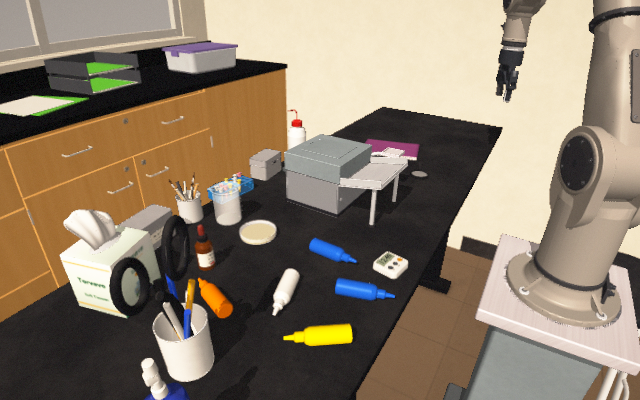

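The top view shows the white bottle at about (232,224) with its nozzle to the left at (210,232). The bin lid is around (398,163), the chute around (398,224) and the lever pad at (460,219). In the side view the bottle is at (286,290) with its nozzle down at (275,312), and the chute is at (375,180).

```bash
cat > h.py <<'E'
from station import *
import numpy as np, cv2
def ray(c,uv):
    a,b=(uv[0]-c["cx"])/c["fx"],(uv[1]-c["cy"])/c["fy"]
    rd=np.hypot(a,b); r=rd
    for _ in range(20): r=rd/(1+c["k1"]*r*r)
    s=r/rd if rd>0 else 1
    R=cv2.Rodrigues(c["rvec"])[0]
    d=R.T@np.array([a*s,b*s,1]); return -R.T@c["tvec"],d/np.linalg.norm(d)
def onz(c,uv,z):
    o,d=ray(c,uv); return o+d*(z-o[2])/d[2]
def tri(c1,p1,c2,p2):
    o1,d1=ray(c1,p1); o2,d2=ray(c2,p2)
    t=np.linalg.lstsq(np.c_[d1,-d2],o2-o1,rcond=None)[0]
    a,b=o1+t[0]*d1,o2+t[1]*d2; return (a+b)/2,np.linalg.norm(a-b)
def proj(c,P):
    R=cv2.Rodrigues(c["rvec"])[0]; p=R@np.array(P)+c["tvec"]; a,b=p[:2]/p[2]
    f=1+c["k1"]*(a*a+b*b); return np.array([c["cx"]+c["fx"]*a*f,c["cy"]+c["fy"]*b*f])
def white(c,roi,th=120):
    x0,y0,x1,y1=roi; im=c["color"][y0:y1,x0:x1]
    m=((im.min(2)>th)&(im.max(2).astype(int)-im.min(2)<60)).astype(np.uint8)
    n,l,s,cc=cv2.connectedComponentsWithStats(m); k=1+s[1:,4].argmax()
    ys,xs=np.where(l==k); return np.c_[xs+x0,ys+y0].astype(float)
E
python3 - <<'E'
from h import *
np.set_printoptions(precision=4,suppress=True)
T,S=read_camera("top"),read_camera("side")
pt=white(T,(200,205,262,245)); ps=white(S,(262,262,306,322))
def ax(p):
    m=p.mean(0); d=np.linalg.svd(p-m,full_matrices=False)[2][0]
    s=(p-m)@d; return m,d,m+d*s.min(),m+d*s.max(),len(p),s
for n,p in(("t",pt),("s",ps)):
    r=ax(p); print(n,r[0],r[1],r[2],r[3],r[4], cv2.minAreaRect(p.astype(np.float32)))
for uv in (ax(pt)[2],ax(pt)[3]): print("on z=.0165",onz(T,uv,.0165))
a,b=ax(pt)[2:4],ax(ps)[2:4]
print("tri mean",tri(T,pt.mean(0),S,ps.mean(0)))
for i in(0,1):
  for j in(0,1): print(i,j,tri(T,a[i],S,b[j]))
# zoomed crops
t=cv2.resize(T["color"][115:255,345:485],None,fx=4,fy=4,interpolation=cv2.INTER_CUBIC); cv2.imwrite("pics/tc.png",t)
s=cv2.resize(S["color"][120:240,275:435],None,fx=5,fy=5,interpolation=cv2.INTER_CUBIC); cv2.imwrite("pics/sc.png",s)
E
```

```text
t [232.9046 224.1193] [-0.9517  0.307 ] [250.8198 218.3409] [208.0444 232.1377] 461 ((229.45001220703125, 225.3500213623047), (12.332881927490234, 44.90434265136719), 71.56504821777344)
s [284.5069 288.9786] [-0.4039  0.9148] [293.4384 268.752 ] [273.177  314.6366] 655 ((283.2155456542969, 291.6637878417969), (16.413307189941406, 50.15906524658203), 23.198589324951172)
on z=.0165 [0.5088 0.2784 0.0165]
on z=.0165 [0.4716 0.3895 0.0165]
tri mean (array([0.4936, 0.325 , 0.0168]), np.float64(0.0007508675896288771))
0 0 (array([0.5069, 0.2761, 0.0291]), np.float64(0.0017773637539416356))
0 1 (array([ 0.5305,  0.3023, -0.0958]), np.float64(0.025886720335875336))
1 0 (array([0.4566, 0.3619, 0.1115]), np.float64(0.0202478487094789))
1 1 (array([0.4722, 0.3904, 0.014 ]), np.float64(0.0010897471153900017))
```

View pics/tc.png

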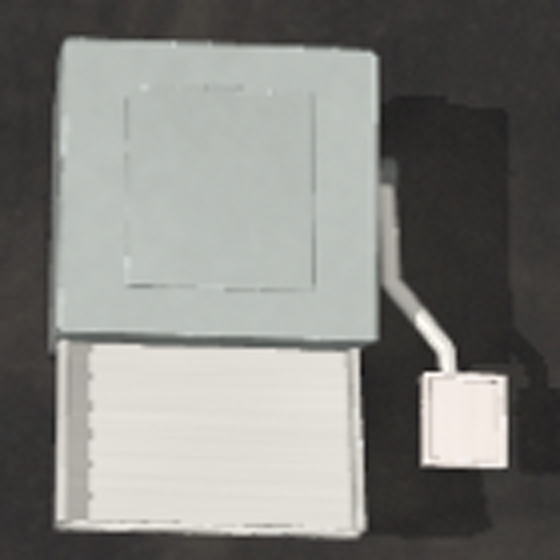

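View pics/sc.png

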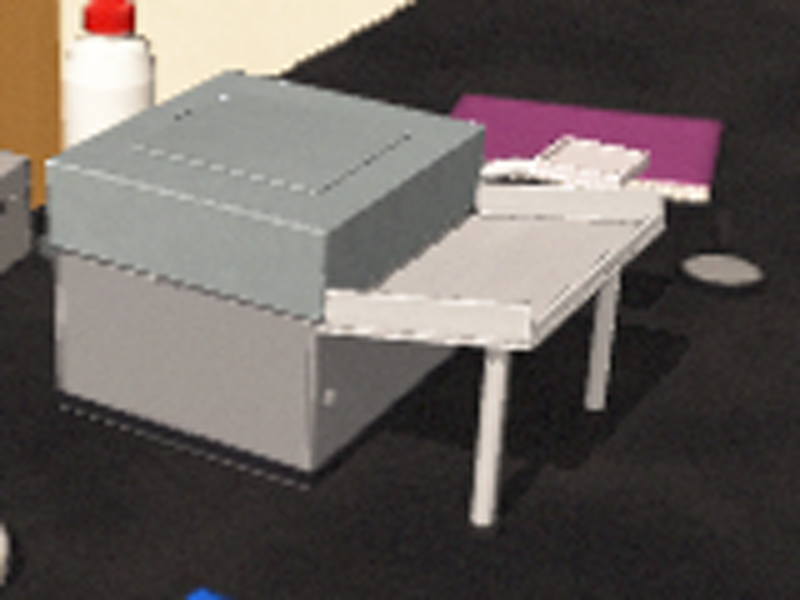

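The top crop shows the lid corners at (57,333), (378,342), (378,52) and (65,38). The chute's front corners are at (55,527) and (362,535), and the pad spans (421..508, 371..467). The side crop shows the lid's top corners at (328,232), (484,125), (235,72) and (48,160), the chute's front wall tops at (530,308) and (662,195), and the pad at about (595,162).

```bash
python3 - <<'E'
from h import *
np.set_printoptions(precision=4,suppress=True)
T,S=read_camera("top"),read_camera("side")
t=lambda x,y:np.array([345+(x-1.5)/4,115+(y-1.5)/4]); s=lambda x,y:np.array([275+(x-2)/5,120+(y-2)/5])
L={}
for n,a,b in(("NL",(57,333),(328,232)),("NR",(378,342),(484,125)),("FR",(378,52),(235,72)),("FL",(65,38),(48,160)),
  ("chL",(55,527),(530,308)),("chR",(362,535),(662,195)),("pad",(464.5,420),(595,162))):
    P,g=tri(T,t(*a),S,s(*b)); L[n]=P; print(n,P,g, onz(T,t(*a),.154 if len(n)==2 else .12))
C={k:onz(T,t(*v),.154) for k,v in dict(NL=(57,333),NR=(378,342),FR=(378,52),FL=(65,38)).items()}
print("width",np.linalg.norm(C["NL"]-C["NR"]),np.linalg.norm(C["FL"]-C["FR"]),"depth",np.linalg.norm(C["NL"]-C["FL"]))
f=C["NL"]-C["NR"]+C["FL"]-C["FR"]; g=C["FL"]-C["NL"]+C["FR"]-C["NR"]
y1=np.arctan2(-f[0],f[1]); y2=np.arctan2(g[1],g[0]); print("yaws",y1,y2); y=(y1+y2)/2
ex=np.array([np.cos(y),np.sin(y)]); ey=np.array([-ex[1],ex[0]])
o=(C["NL"]+C["NR"])[:2]/2+.09*ex; print("origin from lid front",o)
pad=onz(T,t(464.5,420),.122)[:2]; print("origin from pad",pad+.131*ex+.154*ey)
for nm,v in(("chute_mid",(-.14,0)),("pad",(-.131,-.154)),("lip",(-.203,0))): print(nm,o+v[0]*ex+v[1]*ey)
E
```

```text
NL [0.5462 0.0077 0.1535] 8.9914101467196e-05 [0.5461 0.0077 0.154 ]
NR [ 0.5441 -0.1803  0.1523] 0.002961613367635636 [ 0.5425 -0.1805  0.154 ]
FR [ 0.7177 -0.1865  0.1499] 0.002004685727230304 [ 0.7174 -0.1851  0.154 ]
FL [0.7229 0.0022 0.1525] 0.0012927362660809824 [0.723  0.0027 0.154 ]
chL [0.4349 0.0081 0.1406] 0.0013997391971250757 [0.435  0.0065 0.12  ]
chR [ 0.4318 -0.1723  0.1373] 0.002703371089620485 [ 0.4311 -0.1766  0.12  ]
pad [ 0.499  -0.2408  0.1199] 0.0025918323034664534 [ 0.5002 -0.2403  0.12  ]
width 0.18819918450873852 0.1878639759394645 depth 0.1770648713272299
yaws -0.024470672239127533 -0.02754926323847056
origin from lid front [ 0.6342 -0.0887]
origin from pad [ 0.635  -0.0892]
chute_mid [ 0.4943 -0.0851]
pad [ 0.4993 -0.2393]
lip [ 0.4313 -0.0834]
```

Request:
jog_arm --moves '[0,0,0,0,0,-0.89,1,0,0,0,0,0,-0.89,1,0,0,0,0,0,-0.89,1,0,0,0,0,0,-0.89,1,0,0,0,0,0,-0.89,1,0,0,0,0,0,-0.89,1,0,0,0,0,0,-0.89,1,0,0,0,0,0,-0.89,1]' --grip_force 30

```text
t: 0.97
eef_pos: [0.2646, -0.6209, 0.2312]
tool_rot: [-0.0, 0.9, 0.436, 0.0]
contact_force: [-0.0, -0.6, -0.4]
gripper_width: 1.003
grasp_force: 0.0
```

Request:
jog_arm --moves '[0,0,0,0,0,-0.89,1,0,0,0,0,0,-0.89,1,0,0,0,0,0,-0.89,1,0,0,0,0,0,-0.89,1,0,0,0,0,0,-0.89,1,0,0,0,0,0,-0.89,1,0,0,0,0,0,-0.89,1,0,0,0,0,0,-0.89,1]'

```text
t: 1.63
eef_pos: [0.2645, -0.621, 0.2312]
tool_rot: [-0.0, 0.765, 0.644, -0.0]
contact_force: [-0.0, 0.2, -0.9]
gripper_width: 1.001
grasp_force: 0.0
```

Request:
jog_arm --moves '[0,0,0,0,0,-0.89,1,0,0,0,0,0,-0.89,1,0,0,0,0,0,-0.89,1,0,0,0,0,0,-0.89,1,0,0,0,0,0,-0.89,1,0,0,0,0,0,-0.89,1,0,0,0,0,0,-0.89,1,0,0,0,0,0,-0.89,1]'

```text
t: 2.3
eef_pos: [0.2645, -0.621, 0.2312]
tool_rot: [-0.0, 0.583, 0.813, -0.0]
contact_force: [-0.1, 0.7, 0.4]
gripper_width: 1.0
grasp_force: 0.0
```

Request:
jog_arm --moves '[0.7,0.68,0,0,0,0,1,0.7,0.68,0,0,0,0,1,0.7,0.68,0,0,0,0,1,0.7,0.68,0,0,0,0,1,0.7,0.68,0,0,0,0,1,0.7,0.68,0,0,0,0,1,0.7,0.68,0,0,0,0,1,0.7,0.68,0,0,0,0,1]'

```text
t: 2.97
eef_pos: [0.3324, -0.4794, 0.2314]
tool_rot: [0.0, 0.584, 0.812, -0.0]
contact_force: [0.5, -0.6, 0.4]
gripper_width: 0.999
grasp_force: 0.0
```

Good; carry on along the planned legs.

Request:
jog_arm --moves '[0.7,0.68,0,0,0,0,1,0.7,0.68,0,0,0,0,1,0.7,0.68,0,0,0,0,1,0.7,0.68,0,0,0,0,1,0.7,0.68,0,0,0,0,1,0.7,0.68,0,0,0,0,1,0.7,0.68,0,0,0,0,1,0.7,0.68,0,0,0,0,1]'

```text
t: 3.63
eef_pos: [0.4001, -0.3386, 0.2314]
tool_rot: [0.0, 0.584, 0.812, -0.0]
contact_force: [-0.1, -0.3, 0.1]
gripper_width: 1.0
grasp_force: 0.0
```

Request:
jog_arm --moves '[0.7,0.68,0,0,0,0,1,0.7,0.68,0,0,0,0,1,0.7,0.68,0,0,0,0,1,0.7,0.68,0,0,0,0,1,0.7,0.68,0,0,0,0,1,0.7,0.68,0,0,0,0,1,0.7,0.68,0,0,0,0,1,0.7,0.68,0,0,0,0,1]'

```text
t: 4.3
eef_pos: [0.4677, -0.198, 0.2314]
tool_rot: [0.0, 0.584, 0.812, -0.0]
contact_force: [1.2, -0.5, 0.3]
gripper_width: 1.0
grasp_force: 0.0
```

Request:
jog_arm --moves '[0.75,0.3,0,0,0,0,1,0.75,0.3,0,0,0,0,1,0.75,0.3,0,0,0,0,1,0.75,0.3,0,0,0,0,1,0.75,0.3,0,0,0,0,1,0.75,0.3,0,0,0,0,1,0.75,0.3,0,0,0,0,1,0.75,0.3,0,0,0,0,1]'

```text
t: 4.97
eef_pos: [0.4747, -0.069, 0.2314]
tool_rot: [0.0, 0.584, 0.812, -0.0]
contact_force: [-0.7, -0.2, -0.6]
gripper_width: 0.999
grasp_force: 0.0
```

Request:
jog_arm --moves '[0.75,0.3,0,0,0,0,1,0.75,0.3,0,0,0,0,1,0.75,0.3,0,0,0,0,1,0.75,0.3,0,0,0,0,1,0.75,0.3,0,0,0,0,1,0.75,0.3,0,0,0,0,1,0.75,0.3,0,0,0,0,1,0.75,0.3,0,0,0,0,1]'

```text
t: 5.63
eef_pos: [0.4822, 0.06, 0.2314]
tool_rot: [0.0, 0.584, 0.812, 0.0]
contact_force: [-1.7, -0.7, -0.7]
gripper_width: 1.002
grasp_force: 0.0
```

Request:
jog_arm --moves '[0.75,0.3,0,0,0,0,1,0.75,0.3,0,0,0,0,1,0.75,0.3,0,0,0,0,1,0.75,0.3,0,0,0,0,1,0.75,0.3,0,0,0,0,1,0.75,0.3,0,0,0,0,1,0.75,0.3,0,0,0,0,1,0.75,0.3,0,0,0,0,1]'

```text
t: 6.3
eef_pos: [0.4896, 0.189, 0.2314]
tool_rot: [0.0, 0.584, 0.812, -0.0]
contact_force: [0.7, 0.4, 0.7]
gripper_width: 1.004
grasp_force: 0.0
```

Request:
jog_arm --moves '[0.75,0.29,0.6,0,0,0,1,0.75,0.29,0.6,0,0,0,1,0.75,0.29,0.6,0,0,0,1,0.75,0.29,0.6,0,0,0,1,0.75,0.29,0.6,0,0,0,1,0.75,0.29,0.6,0,0,0,1,0.75,0.29,0.6,0,0,0,1,0.75,0.29,0.6,0,0,0,1]'

```text
t: 6.97
eef_pos: [0.4957, 0.3175, 0.1346]
tool_rot: [0.0, 0.584, 0.812, -0.0]
contact_force: [-0.1, -0.5, -0.1]
gripper_width: 1.002
grasp_force: 0.0
```

```bash
python3 - <<'E'
from h import *
o=get_obs(); print(o["eef_pos"],o["q"])
T=read_camera("top"); S=read_camera("side")
cv2.imwrite("pics/g1.png",np.hstack([cv2.resize(T["color"][170:280,180:290],(400,400)),cv2.resize(S["color"][200:360,200:360],(400,400))]))
E
```

```text
[0.49565262 0.31746406 0.13463457] [-0.1651527   0.53405173 -0.67703443  1.81935331  0.40879459  0.93202838
 -0.70038936]
```

View pics/g1.png

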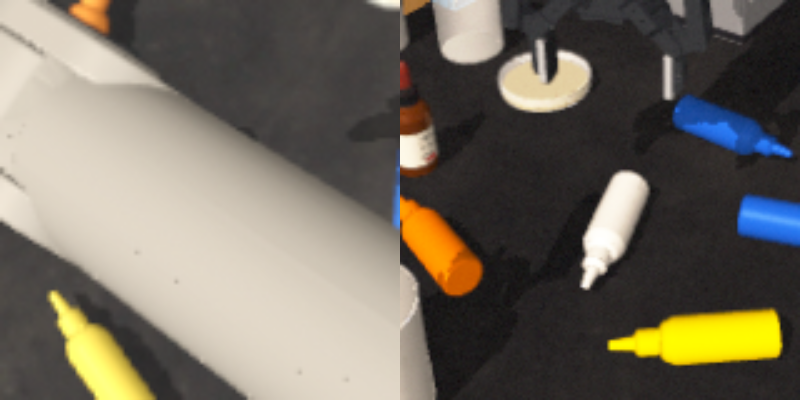

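The left half shows the arm covering the bottle from above. In the right half the bottle lies unmoved at about (615,225), with the fingers still high above it. I'll go down and close.

Request:
jog_arm --moves '[0,0,0.9,0,0,0,1,0,0,0.9,0,0,0,1,0,0,0.9,0,0,0,1,0,0,0.9,0,0,0,1,0,0,0.9,0,0,0,1,0,0,0.9,0,0,0,1,0,0,0.8,0,0,0,1,0,0,0.3,0,0,0,1]'

```text
t: 7.73
eef_pos: [0.4952, 0.3149, 0.0038]
tool_rot: [-0.0, 0.585, 0.811, -0.001]
contact_force: [-0.7, 0.0, -0.7]
gripper_width: 0.999
grasp_force: 0.0
```

Request:
jog_arm --moves '[0,0,0,0,0,0,0.5,0,0,0,0,0,0,0.3,0,0,0,0,0,0,0.1,0,0,0,0,0,0,0.1,0,0,0,0,0,0,0.1,0,0,0,0,0,0,0.1,0,0,0,0,0,0,0.1,0,0,0,0,0,0,0.1]' --grip_force 30

```text
t: 8.4
eef_pos: [0.4963, 0.3173, 0.0066]
tool_rot: [0.001, 0.584, 0.812, 0.001]
contact_force: [-0.0, -2.2, 6.6]
gripper_width: 0.372
grasp_force: 29.5
```

Request:
jog_arm --moves '[0,0,-0.3,0,0,0,0.1,0,0,-0.7,0,0,0,0.1,0,0,-1,0,0,0,0.1,0,0,-1,0,0,0,0.1,0,0,-1,0,0,0,0.1,0,0,-1,0,0,0,0.1,0,0,-1,0,0,0,0.1,0,0,-1,0,0,0,0.1]'

```text
t: 9.07
eef_pos: [0.4952, 0.3169, 0.1474]
tool_rot: [0.0, 0.584, 0.812, 0.0]
contact_force: [0.1, 0.5, -0.6]
gripper_width: 0.37
grasp_force: 30.0
```

Request:
jog_arm --moves '[0,0,-1,0,0,0.8,0.1,0,0,-1,0,0,0.8,0.1,0,0,-0.8,0,0,0.8,0.1,0,0,0,0,0,0.8,0.1,0,0,0,0,0,0.8,0.1,0,0,0,0,0,0.5,0.1,0,0,0,0,0,0.5,0.1,0,0,0,0,0,0,0.1]'

```text
t: 9.73
eef_pos: [0.4951, 0.317, 0.2024]
tool_rot: [0.0, 0.716, 0.698, 0.0]
contact_force: [0.3, 0.2, -0.6]
gripper_width: 0.375
grasp_force: 30.0
```

```bash
python3 - <<'E'
from h import *
o=get_obs(); print(o["eef_pos"],o["tool_rot"],o["t"],o["gripper_width"])
S=read_camera("side")
cv2.imwrite("pics/g2.png",cv2.resize(S["color"][80:340,140:540],(800,520)))
E
```

```text
[0.49509322 0.31701914 0.20238846] [1.07217395e-04 7.16392728e-01 6.97697180e-01 3.03640827e-04] 9.7333 0.374563506395586
```

View pics/g2.png

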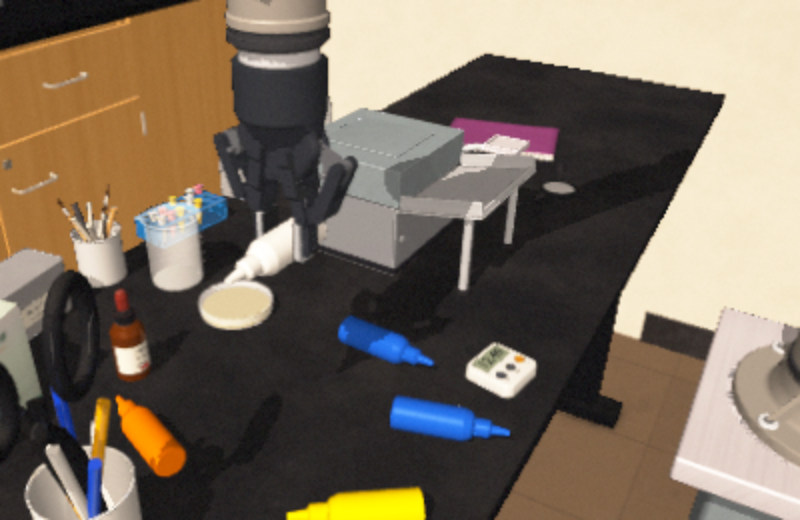

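The bottle is held in the gripper at about (265,250) and clear of the dish, which is untouched. Next I'll carry it over the chute.

Request:
jog_arm --moves '[-0.5,0,0,0,0,0,0.1,-0.86,0,0,0,0,0,0.1,-0.86,0,0,0,0,0,0.1,-0.86,0,0,0,0,0,0.1,-0.86,0,0,0,0,0,0.1,-0.86,0,0,0,0,0,0.1,-0.86,0,0,0,0,0,0.1,-0.86,0,0,0,0,0,0.1]'

```text
t: 10.45
eef_pos: [0.4918, 0.1849, 0.2015]
tool_rot: [0.0, 0.716, 0.698, -0.0]
contact_force: [-0.3, 0.7, -1.2]
gripper_width: 0.372
grasp_force: 30.0
```

Request:
jog_arm --moves '[-0.9,0,0,0,0,0,0.1,-0.9,0,0,0,0,0,0.1,-0.9,0,0,0,0,0,0.1,-0.9,0,0,0,0,0,0.1,-0.9,0,0,0,0,0,0.1,-0.9,0,0,0,0,0,0.1,-0.9,0,0,0,0,0,0.1,-0.9,0,0,0,0,0,0.1]'

```text
t: 11.12
eef_pos: [0.4878, 0.0411, 0.2015]
tool_rot: [0.0, 0.716, 0.698, -0.0]
contact_force: [0.2, 0.8, 0.2]
gripper_width: 0.38
grasp_force: 30.0
```

Request:
jog_arm --moves '[-0.86,0,0,0.5,0,0,0.1,-0.86,0,0,0.5,0,0,0.1,-0.86,0,0,0.5,0,0,0.1,-0.86,0,0,0.5,0,0,0.1,-0.86,0,0,0.5,0,0,0.1,-0.86,0,0,0.25,0,0,0.1,-0.86,0,0,0,0,0,0.1,-0.5,0,0,0,0,0,0.1]'

```text
t: 11.78
eef_pos: [0.4845, -0.0904, 0.2012]
tool_rot: [-0.069, 0.713, 0.694, -0.067]
contact_force: [-0.3, -1.0, -0.6]
gripper_width: 0.371
grasp_force: 30.0
```

```bash
python3 - <<'E'
from h import *
from scipy.spatial.transform import Rotation as Ro
o=get_obs(); print(o["eef_pos"],o["tool_rot"],o["t"])
w,x,y,z=o["tool_rot"]; M=Ro.from_quat([x,y,z,w]).as_matrix(); print(M)
print("units to target",M.T@(np.array([.4823,-.0951,.122])-o["eef_pos"])/.02)
T=read_camera("top");S=read_camera("side")
cv2.imwrite("pics/g3.png",np.hstack([cv2.resize(T["color"][110:270,330:490],(400,400)),cv2.resize(S["color"][110:240,280:410],(400,400))]))
E
```

```text
[ 0.48450782 -0.09041115  0.20122924] [-0.06876842  0.71347792  0.69405281 -0.06716291] 11.7833
[[ 2.75596854e-02  9.81145336e-01 -1.91296349e-01]
 [ 9.99620087e-01 -2.71232071e-02  4.90028667e-03]
 [-3.80677070e-04 -1.91358723e-01 -9.81520094e-01]]
units to target [-0.23588782  0.65610959  3.90822289]
```

View pics/g3.png

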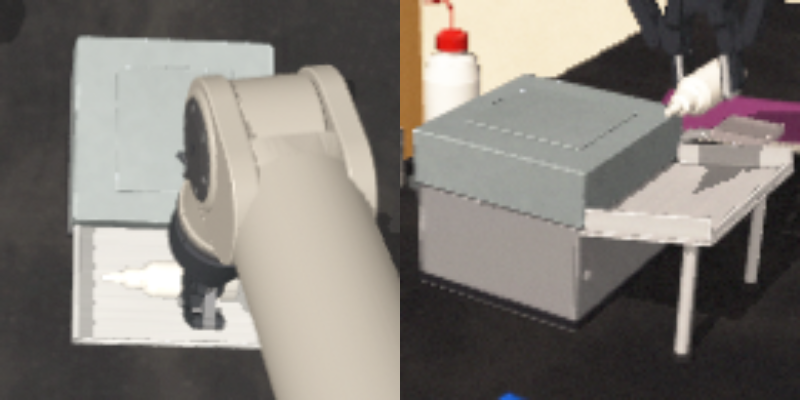

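The top half shows the bottle lying across the chute between its side walls, with the nozzle tip near (105,275). The side half shows it held above the chute, aligned with it. Lowering now, then releasing.

Request:
jog_arm --moves '[-0.03,0.1,0.6,0,0,0,0.1,-0.03,0.1,0.6,0,0,0,0.1,-0.03,0.1,0.6,0,0,0,0.1,-0.03,0.1,0.6,0,0,0,0.1,-0.03,0.1,0.6,0,0,0,0.1,-0.03,0.06,0.4,0,0,0,0.1,-0.03,0.05,0.3,0,0,0,0.1,0,0.05,0.2,0,0,0,0.1]'

```text
t: 12.55
eef_pos: [0.4826, -0.0919, 0.1211]
tool_rot: [-0.069, 0.713, 0.695, -0.067]
contact_force: [1.1, -0.9, -0.6]
gripper_width: 0.373
grasp_force: 30.0
```

Request:
jog_arm --moves '[0,0,0,0,0,0,0.1,0,0,0,0,0,0,0.1,0,0,0,0,0,0,0.1,0,0,0,0,0,0,0.1,0,0,0,0,0,0,0.1,0,0,0,0,0,0,0.1,0,0,0,0,0,0,0.1,0,0,0,0,0,0,0.1]'

```text
t: 13.22
eef_pos: [0.483, -0.0919, 0.1223]
tool_rot: [-0.069, 0.713, 0.695, -0.067]
contact_force: [0.0, -0.5, -1.9]
gripper_width: 0.372
grasp_force: 30.0
```

Request:
jog_arm --moves '[0,0,0.05,0,0,0,0.1,0,0,0.05,0,0,0,0.1,0,0,0.05,0,0,0,0.1,0,0,0,0,0,0,0.1,0,0,0,0,0,0,0.1,0,0,0,0,0,0,0.42,0,0,0,0,0,0,0.45,0,0,0,0,0,0,0.5]'

```text
t: 13.88
eef_pos: [0.4826, -0.0919, 0.1194]
tool_rot: [-0.068, 0.713, 0.695, -0.067]
contact_force: [-0.3, -0.4, -0.4]
gripper_width: 0.501
grasp_force: 0.0
```

Request:
jog_arm --moves '[0,0,0,0,0,0,0.55,0,0,0,0,0,0,0.6,0,0,0,0,0,0,0.65,0,0,0,0,0,0,0.65,0,-0.04,-0.2,0,0,0,0.65,0,-0.08,-0.4,0,0,0,0.65,0,-0.15,-0.8,0,0,0,0.65,0,-0.15,-0.8,0,0,0,0.65]'

```text
t: 14.55
eef_pos: [0.4822, -0.0918, 0.1649]
tool_rot: [-0.069, 0.713, 0.695, -0.067]
contact_force: [0.9, -0.2, 0.1]
gripper_width: 0.649
grasp_force: 0.0
```

Request:
jog_arm --moves '[0,-0.19,-0.98,0,0,0,0.65,0,-0.19,-0.98,0,0,0,0.65,0,-0.19,-0.98,0,0,0,0.65,-0.8,-0.1,-0.5,-0.5,0,0,0.5,-1,0,0,-0.5,0,0,0.3,-1,0,0,-0.5,0,0,0.1,-1,0,0,-0.5,0,0,0,-1,0,0,-0.75,0,0,0]'

```text
t: 15.22
eef_pos: [0.4806, -0.1886, 0.2352]
tool_rot: [0.001, 0.716, 0.698, 0.001]
contact_force: [0.5, -0.9, -0.2]
gripper_width: 0.002
grasp_force: 0.0
```

```bash
python3 - <<'E'
from h import *
from scipy.spatial.transform import Rotation as Ro
o=get_obs(); print(o["eef_pos"],o["tool_rot"],o["t"])
w,x,y,z=o["tool_rot"]; M=Ro.from_quat([x,y,z,w]).as_matrix(); print(M)
print("units to pad+30mm",M.T@(np.array([.4993,-.242,.15])-o["eef_pos"])/.02)
T=read_camera("top");S=read_camera("side")
cv2.imwrite("pics/g4.png",np.hstack([cv2.resize(T["color"][110:270,330:490],(400,400)),cv2.resize(S["color"][110:240,280:410],(400,400))]))
E
```

```text
[ 0.48055417 -0.18863213  0.23520639] [0.00123893 0.71596895 0.69813056 0.00080054] 15.2167
[[ 2.52261495e-02  9.99677633e-01  2.87618635e-03]
 [ 9.99681600e-01 -2.52243613e-02 -6.56313237e-04]
 [-5.83551699e-04  2.89182683e-03 -9.99995648e-01]]
units to pad+30mm [-2.64141356  0.99197756  4.2647481 ]
```

View pics/g4.png

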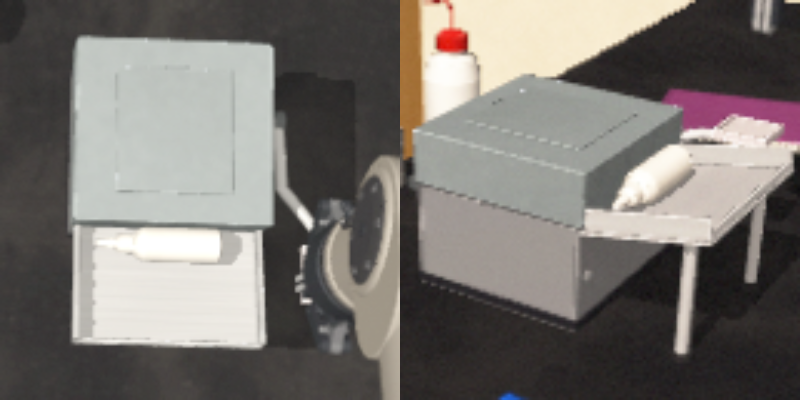

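The bottle has rolled to rest against the lid front, at top crop (165,245), and lies square across the chute. Now the lever.

Request:
jog_arm --moves '[-0.33,0.12,0.5,0,0,0,0,-0.33,0.12,0.5,0,0,0,0,-0.33,0.12,0.5,0,0,0,0,-0.33,0.12,0.5,0,0,0,0,-0.33,0.12,0.5,0,0,0,0,-0.33,0.12,0.5,0,0,0,0,-0.33,0.12,0.5,0,0,0,0,-0.33,0.12,0.5,0,0,0,0]'

```text
t: 15.98
eef_pos: [0.4981, -0.2417, 0.1528]
tool_rot: [-0.0, 0.716, 0.698, -0.0]
contact_force: [1.0, 0.6, 0.1]
gripper_width: 0.002
grasp_force: 0.0
```

Request:
jog_arm --moves '[0,0,0.4,0,0,0,0,0,0,0.4,0,0,0,0,0,0,0.3,0,0,0,0,0,0,0.2,0,0,0,0,0,0,0.1,0,0,0,0,0,0,0.1,0,0,0,0,0,0,0.1,0,0,0,0,0,0,0.1,0,0,0,0]'

```text
t: 16.65
eef_pos: [0.4982, -0.2412, 0.1204]
tool_rot: [0.0, 0.716, 0.698, 0.0]
contact_force: [0.2, 0.5, -0.1]
gripper_width: 0.001
grasp_force: 0.0
```

Request:
jog_arm --moves '[0,0,0.1,0,0,0,0,0,0,0.2,0,0,0,0,0,0,0.2,0,0,0,0,0,0,0.2,0,0,0,0,0,0,0.2,0,0,0,0,0,0,0.2,0,0,0,0,0,0,0.2,0,0,0,0,0,0,0.2,0,0,0,0]'

```text
t: 17.32
eef_pos: [0.4949, -0.2411, 0.0896]
tool_rot: [-0.002, 0.716, 0.698, -0.002]
contact_force: [-8.5, 0.9, 6.9]
gripper_width: 0.004
grasp_force: 4.0
```

Request:
jog_arm --moves '[0,0,0.2,0,0,0,0,0,0,0.2,0,0,0,0,0,0,0.2,0,0,0,0,0,0,0.2,0,0,0,0,0,0,0.2,0,0,0,0,0,0,0.2,0,0,0,0,0,0,0.2,0,0,0,0,0,0,0.1,0,0,0,0]'

```text
t: 17.98
eef_pos: [0.4966, -0.2412, 0.0599]
tool_rot: [-0.001, 0.716, 0.698, -0.001]
contact_force: [-4.0, 0.1, 5.3]
gripper_width: 0.002
grasp_force: 3.4
```

```bash
python3 - <<'E'
from h import *
o=get_obs(); print(o["eef_pos"],o["contact_force"],o["t"])
T=read_camera("top");S=read_camera("side")
cv2.imwrite("pics/g5.png",np.hstack([cv2.resize(T["color"][110:270,330:490],(400,400)),cv2.resize(S["color"][90:240,270:420],(400,400))]))
E
```

```text
[ 0.49658424 -0.24121569  0.05991808] [-4.03872486  0.054132    5.32180536] 17.9833
```

View pics/g5.png

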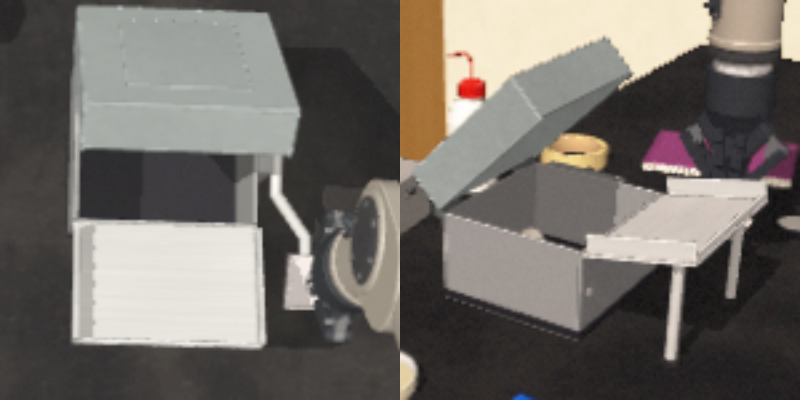

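The lid is up and the bottle has left the chute: a white part shows inside the box at (530,235) in the side half. I'll let it settle, then ease the lever up slowly.

Request:
jog_arm --moves '[0,0,0,0,0,0,0,0,0,0,0,0,0,0,0,0,0,0,0,0,0,0,0,0,0,0,0,0,0,0,0,0,0,0,0,0,0,0,0,0,0,0,0,0,0,0,0,0,0,0,0,0,0,0,0,0]'

```text
t: 18.75
eef_pos: [0.4966, -0.2412, 0.0603]
tool_rot: [-0.001, 0.716, 0.698, -0.001]
contact_force: [-5.1, 0.1, 6.0]
gripper_width: -0.002
grasp_force: 3.3
```

```bash
python3 - <<'E'
from h import *
T=read_camera("top");S=read_camera("side")
cv2.imwrite("pics/g6.png",np.hstack([cv2.resize(T["color"][110:270,330:490],(400,400)),cv2.resize(S["color"][140:220,280:360],(400,400))]))
E
```

```text
(no output)
```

View pics/g6.png

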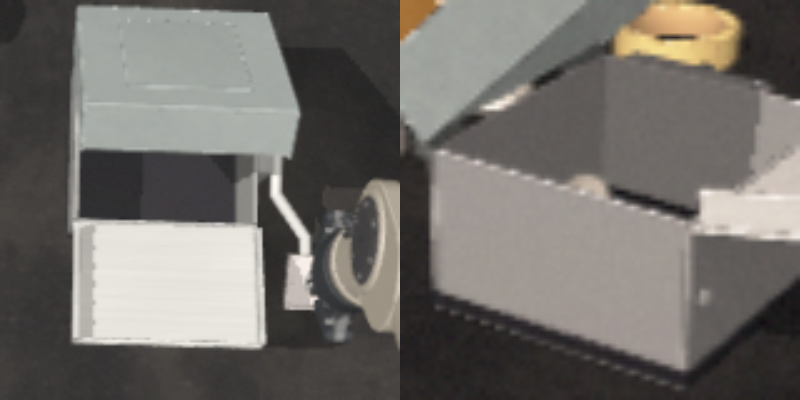

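The picture shows an empty chute and the bottle's rounded end inside the box at (590,185), unchanged since the last look, so it is at rest. Easing the lever up.

Request:
jog_arm --moves '[0,0,-0.1,0,0,0,0,0,0,-0.1,0,0,0,0,0,0,-0.1,0,0,0,0,0,0,-0.1,0,0,0,0,0,0,-0.1,0,0,0,0,0,0,-0.1,0,0,0,0,0,0,-0.1,0,0,0,0,0,0,-0.1,0,0,0,0]'

```text
t: 19.52
eef_pos: [0.4953, -0.2412, 0.0759]
tool_rot: [-0.002, 0.716, 0.698, -0.002]
contact_force: [-8.6, -0.2, 5.1]
gripper_width: 0.002
grasp_force: 3.6
```

Request:
jog_arm --moves '[0,0,-0.1,0,0,0,0,0,0,-0.1,0,0,0,0,0,0,-0.1,0,0,0,0,0,0,-0.1,0,0,0,0,0,0,-0.1,0,0,0,0,0,0,-0.1,0,0,0,0,0,0,-0.1,0,0,0,0,0,0,-0.1,0,0,0,0]'

```text
t: 20.18
eef_pos: [0.4959, -0.2413, 0.0921]
tool_rot: [-0.001, 0.716, 0.698, -0.001]
contact_force: [-7.3, 0.9, 5.4]
gripper_width: -0.001
grasp_force: 3.3
```

Request:
jog_arm --moves '[0,0,-0.1,0,0,0,0,0,0,-0.1,0,0,0,0,0,0,-0.1,0,0,0,0,0,0,-0.1,0,0,0,0,0,0,-0.08,0,0,0,0,0,0,-0.08,0,0,0,0,0,0,-0.05,0,0,0,0,0,0,-0.05,0,0,0,0]'

```text
t: 20.85
eef_pos: [0.497, -0.2413, 0.1058]
tool_rot: [-0.0, 0.716, 0.698, -0.001]
contact_force: [-4.9, 0.8, 6.4]
gripper_width: 0.0
grasp_force: 3.1
```

Request:
jog_arm --moves '[0,0,-0.05,0,0,0,0,0,0,-0.05,0,0,0,0,0,0,-0.05,0,0,0,0,0,0,-0.05,0,0,0,0,0,0,-0.05,0,0,0,0,0,0,-0.05,0,0,0,0,0,0,-0.05,0,0,0,0,0,0,-0.05,0,0,0,0]'

```text
t: 21.52
eef_pos: [0.4983, -0.2413, 0.1142]
tool_rot: [0.001, 0.716, 0.698, 0.0]
contact_force: [-2.7, 0.4, 6.7]
gripper_width: -0.001
grasp_force: 2.8
```

Request:
jog_arm --moves '[0,0,-0.04,0,0,0,0,0,0,-0.04,0,0,0,0,0,0,-0.04,0,0,0,0,0,0,-0.04,0,0,0,0,0,0,-0.04,0,0,0,0,0,0,-0.04,0,0,0,0,0,0,-0.04,0,0,0,0,0,0,-0.04,0,0,0,0]'

```text
t: 22.18
eef_pos: [0.4987, -0.2412, 0.1202]
tool_rot: [0.001, 0.716, 0.698, 0.0]
contact_force: [0.8, -0.6, 0.3]
gripper_width: 0.0
grasp_force: 0.0
```

Request:
jog_arm --moves '[0,0,-0.05,0,0,0,0,0,0,-0.05,0,0,0,0,0,0,-0.05,0,0,0,0,0,0,-0.05,0,0,0,0,0,0,-0.05,0,0,0,0,0,0,-0.1,0,0,0,0,0,0,-0.1,0,0,0,0,0,0,-0.2,0,0,0,0]'

```text
t: 22.85
eef_pos: [0.4976, -0.2411, 0.1327]
tool_rot: [-0.0, 0.716, 0.698, -0.0]
contact_force: [0.0, 0.2, -0.4]
gripper_width: 0.001
grasp_force: 0.0
```

Request:
jog_arm --moves '[0,0,-0.5,0,0,0,0,0,0,-1,0,0,0,0,0,0,-1,0,0,0,0,0,0,-1,0,0,0,0,0,0,-1,0,0,0,0,0,0,-0.5,0,0,0,0,0,0,0,0,0,0,0,0,0,0,0,0,0,0]'

```text
t: 23.52
eef_pos: [0.4979, -0.2412, 0.233]
tool_rot: [0.0, 0.716, 0.698, 0.0]
contact_force: [0.3, 0.3, 0.1]
gripper_width: 0.0
grasp_force: 0.0
```

```bash
python3 - <<'E'
from h import *
o=get_obs(); print(o["eef_pos"],o["contact_force"],o["t"])
S=read_camera("side"); s0=cv2.imread("pics/side0.png")
d=cv2.absdiff(S["color"],s0).max(2)
r=d[125:220,280:350]; print("bin diff px",(r>40).sum(), "lid/chute",(d[130:205,330:415]>40).sum())
d2=(d>40).astype(np.uint8); n,l,st,c=cv2.connectedComponentsWithStats(d2)
for q in st[1:]:
    if q[4]>30: print(q)
E
```

```text
[ 0.49793486 -0.2412398   0.2330214 ] [0.28424575 0.25541135 0.11222254] 23.5167
bin diff px 0 lid/chute 102
[ 379    0   54  116 3263]
[ 495    0   52  103 2461]
[ 578    0   62  126 1088]
[612  28  10  22  79]
[629  49  11  75 717]
[617  53  12  89 703]
[561 127  18  17  76]
[592 132  31  48 350]
[551 135  37  60 367]
[ 574  140   41   60 1074]
[401 144  17  16 136]
[548 185   3  23  35]
[605 190  19  12  86]
[550 195  11  21  69]
[567 196  19  33 304]
[622 197  18  11  68]
[579 207  29  28 220]
[605 209  11  11  65]
[628 214  12  15  91]
[272 268  28  48 718]
```

The bin region matches the starting picture, so the lid is shut and the lever is up. The only change on the table near the bystanders is the bottle missing from its old place.

```bash
python3 -c "
from station import *
print(hand_in())"
```

```text
the job is handed in; nothing more can be done
None
```

The white bottle is in the bin, the lid was eased shut with the lever, the other bottle, beaker and dish show no change in the side camera, and the job was handed in at about 23.5 s.

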